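Clamp a mould in the bench press with its ratchet handle

TASK

Clamp the mould in the small bench press: flip the ratchet handle's direction lever over to tighten (clockwise from above), then work the handle back and forth until the foot grips the mould firmly, at about 280 N, which you feel as the pull at the middle of the grip rising some 2.5 N above what it takes while the foot still travels freely. Do not overtighten (430 N would spoil the mould), do not push the mould about, and leave the other things on the bench where they are; let go of the handle when done.

Things in the scene. Friction and masses are not known exactly. Their poses are not given: they have to be found in the camera images.
- press: Two-pillar bench screw press, fixed: bed plate 150 deep x 230 wide x 18 mm; upright pillars 22 mm thick, 85 mm either side of the centre, nutted tops at 210 mm; bridge 62 mm deep at heights 152 to 174 mm. Origin on the bench under the spindle axis; z up, -x is its front, pillars along y. Every full clockwise turn of the spindle lowers the foot 8 mm; it holds when let go.
- head_axis (a point): The spindle's upright axis at the handle's mid-height, 190 mm over the bench; the handle swings about it. Inside is a ratchet of 18 teeth: up to 20 degrees of each driving stroke are lost before it bites. Spindle friction 0.6 N m.
- handle (a joint): Swing of the ratchet handle, rad: 0 points straight to the press's front, growing counter-clockwise seen from above; the pillars stop it at -1.25 and 1.25. It stays where left (0.28 N m drag, 2 N at mid-grip). Driving the spindle freely takes 6.3 N in all at mid-grip while it moves; once the foot bears, 0.9 N more per 100 N of clamping, which builds about 100 N per 17 degrees of tightening.
- grip (a point): Middle of the handle's round black grip, 140 mm out from head_axis. The grip is a level bar 24 mm thick along the handle, from 92 to 190 mm out, its centre line 190 mm over the bench, free all round. This frame's x points outwards along the handle, y to its counter-clockwise side, z up.
- lever (a joint): Direction lever on the handle's head, rad about an upright pin 46 mm out from head_axis. Near +0.34 it leans to the handle's counter-clockwise side: the handle drives the spindle that way and loosens; near -0.34 it leans clockwise: tightens. It snaps over past 0 and stays; 1 to 3 N at its tab moves it. It twitches between 0.2 and 0.35 while ratcheting. Pushed on its stop it swings the handle.
- tab (a point): Centre of the upturned steel thumb tab at the lever's tip, 28 mm out from its pin: 10 mm along the lever, 8 mm wide, from 203 to 221 mm over the bench. The handle's head and bar below it are at most 42 mm wide there, their tops 202 and 198 mm over the bench.
- foot: The press's round steel pressure foot, 56 mm across, 14 mm thick, under the screw; origin at the centre of its lower face. It starts 1 to 4.2 mm above the mould and goes straight down as the spindle is turned clockwise.
- mould: The closed square two-part aluminium mould, 80 x 80 mm, 0.9 kg, standing loose on the bed plate under the foot; origin under its centre, z up. Its lower half is 30 mm high, its upper half 20 mm; the charge between them, not measured, holds them 0 to 2.5 mm apart, so it is 50 to 52.5 mm high.
- spare_mould: a smaller closed aluminium mould block, 60 x 60 x 36 mm, on the bench on the left of the press; origin under its centre; not part of the job.
- wrench: an open-ended steel wrench 170 mm long lying on the bench in front of the press; not part of the job.
- screwdriver: a screwdriver 190 mm long with a plastic grip, lying on the bench in front of the press; not part of the job.
- jar: a small lidded jar, 56 mm across, 60 mm high, on the right of the press; not part of the job.
- wash_bottle: a white plastic bottle, 64 mm across, 170 mm high, at the right of the press; not part of the job.
- calliper: a digital calliper 190 mm long lying on the bench at the left; not part of the job.
- spool: a flat-lying spool of printing filament, 150 mm across, 50 mm high, at the right; not part of the job.

How it is judged (in metres and radians):
On the way, in this order (a step that is already met when the one before it is completed fails the run):
1. the direction lever is flipped to the tightening side (value of joint lever below -0.15 rad), for 0.2 s.
2. the foot bears on the mould (contact force between foot and mould above 20 N), for 0.2 s.
At the end, for the whole second after the job is handed in: The foot presses on the mould with more than 150 N and less than 430 N, the direction lever leans to the tightening side (beyond -0.15 rad), the mould is centred under the foot within 20 mm, and handle and mould are at rest (contact force between foot and mould between 150 and 430 N and value of joint lever below -0.15 rad and horizontal distance between foot and mould below 0.02 m and velocity of joint handle between -0.05 and 0.05 rad/s and linear speed of mould below 0.01 m/s); the robot touches nothing.
It fails at once if the mould is overtightened (more than 430 N between foot and mould) (contact force between foot and mould above 430 N).
It fails at once if the mould is pushed more than 12 mm from its place on the bed (distance of mould from where it was at the start of the episode above 0.012 m).
It fails at once if another thing on the bench (spare mould, wrench, screwdriver, jar, bottle, calliper, spool) is moved more than 30 mm (distance of any of spare_mould, wrench, screwdriver, jar, wash_bottle, calliper, spool from where it was at the start of the episode above 0.03 m).
It also fails if it takes over 72 s, if anything falls off the work surface, if the arm or the gripper's body presses on something with over 40 N, if the wrist force passes 120 N, or if a joint passes its speed limit or range.

ROBOT

A 6-joint arm with a two-finger parallel gripper is mounted at the origin on the work surface. World frame = base frame: x ahead of the robot, y to its left, z up, the work surface at z = 0. Lengths are in mm, angles in rad, forces in N, time in s.
With the tool pointing down it reaches from about 275 to 750 mm from the base axis. Payload 10.2 kg.
Tool frame: the origin (TCP) lies between the finger pads; the fingertips stand 8 mm ahead of it and the grasp point (between the pads) lies 11 mm behind it; z points along the fingers, x is the direction in which the jaws open and shut, and the axes are right-handed (so a half turn about z gives the same grasp; the last joint's range is limited). The gripper opens to 85 mm and grips with 20 to 120 N. Pads are 22 mm wide; open, the fingers measure 114 mm over their backs; the gripper's body (76 mm by 85 mm) begins 54 mm behind the grasp point. The pads swing forward as they close: fully open they stand 13 mm farther back than shut.
Start: joints at [-1.392, 0.313, 1.498, -0, 1.331, -0.223], TCP at [205.303, -483.2, 239.294] pointing down, gripper open.
Joint ranges: [-2.94, 2.94], [-0.97, 2.17], [0.19, 2.56], [-1.23, 4.37], [0.02, 3.11], [-2.88, 2.88]. Speed limits (rad/s): [2.39, 2.39, 3.01, 3.14, 3.14, 3.14].

INTERFACE

Orientations are given as a unit quaternion [w, x, y, z].
In Python, from rig import sense, eyes, ctrl gives the robot as it stands.
- The arm moves only by the tool move_arm, never from a script. Its argument "rows" is a list that holds one entry, the list of rows, each a list of 5 numbers: the shift along the tool's x, y, z in mm, then the turn about the tool's z in units of 6 degrees (1.0 is 6 degrees), then the gripper command: -1 is shut, 1 is fully open, values between are in proportion. In form: [[[dx, dy, dz, roll, jaw], ...]]. A call has 1 to 12 rows; each row is the pose to reach, as a shift and turn from the pose measured when the call began, along the tool's axes at that moment; what a row does not reach only later rows make up. A row lasts 1/8 s, in which the tool goes at most 62.5 mm and 10.7 degrees, less where a joint would pass 70% of its speed; a pose out of reach is approached as far as the arm can. A call with a gripper value outside its range is refused whole. The fingers move at their own pace and stop on an object; "squeeze" is the grip in N (left out, the last holds). Time passes only in rows, so rows that repeat a pose let the fingers close. It gives the time, the measured TCP pose, the force and the opening at its end, in the units of the state.
- sense(): the state, without advancing time (a new reading comes with each control period).
- eyes.capture(name): name is "scene" or "top" or "wrist"; returns a dict with "color" (420x560x3 uint8, blue, green, red), "vertical_fov" (degrees; the focal length in pixels is half the picture's height over the tangent of half this angle, whatever the lens; pixels are square), "cx", "cy" (the principal point, pixels), "k1" (the pictures are not rectified: a ray, as slopes to the right and down, at radius r is drawn at 1 + k1 r^2 times it, then the intrinsics apply), "xyz" and "attitude" of the camera in the world. Camera axes: x right, y down, z forward; pixel columns grow to the right and rows downward; lengths in mm; the calibration is good to about 2 mm. A picture is of the moment at which its call begins. There is no depth.
- ctrl.finish_job(): hands the job in, once; it reports no verdict.
The state is a dict: "time_s": time; "joints": joint angles; "dq": joint speeds; "tau": joint torques, N m; "eef_pos": TCP position; "ee_rot": TCP orientation; "force": force on the tool from outside, world axes, zero at the start; "wrist_torque": the same for the moment, N m; "grip_width": opening from 0.0 (shut) to 1.0 (fully open).
Only numpy, scipy, OpenCV 4.12 (cv2) and the standard library are available. Lean on these libraries where they do the work, as an engineer would, in place of code of your own. Each camera call takes 0.05 s, during which the arm holds its last target. There are 200 camera calls.

## Working session

There is one attempt and no reset: what is moved stays moved. The work goes in short steps, Python scripts to look and compute and a tool call to move; the robot and the scene stay as the last step left them, time stands still between calls to the robot, and variables do not carry over. Pictures are saved under pics/ and viewed, about 8 in all and at most 12, crops included, and the job is handed in when it is done.

Besides the shell and the picture viewer there is one more tool, called after "Emit:" as name(argument=value, ...), one argument or row to a line, values as JSON. move_arm: Moves the arm, as the interface text tells. Its arguments: {"type":"object","properties":{"rows":{"type":"array","items":{"type":"array","items":{"type":"array","items":{"type":"number"}}}},"squeeze":{"type":"number"}},"required":["rows"]}

```bash
ls; mkdir -p pics
python3 - <<'E'
from rig import sense, eyes
import cv2
s=sense(); print(s)
for n in ("scene","top","wrist"):
    c=eyes.capture(n); cv2.imwrite(f"pics/{n}0.png",c["color"])
    print(n,{k:v for k,v in c.items() if k!="color"})
E
```

```text
pics
{'time_s': 0.0, 'joints': array([-1.39241635e+00,  3.13446547e-01,  1.49846663e+00,  2.31211330e-05,
        1.33101722e+00, -2.23410881e-01]), 'dq': array([0.00116191, 0.0004499 , 0.0003991 , 0.00117706, 0.00067395,
       0.00143636]), 'tau': array([-1.53231133e-03, -4.12270975e+01, -2.59744924e+01, -2.80651411e-04,
        4.14764945e-03, -3.01391663e-05]), 'eef_pos': array([ 205.25160444, -482.93159867,  238.72572271]), 'ee_rot': array([-4.91251807e-04,  8.33984868e-01, -5.51786909e-01, -4.54080825e-04]), 'force': array([-0.37451564, -0.42107535,  0.58368683]), 'wrist_torque': array([-0.03344572, -0.03297525,  0.05668493]), 'grip_width': 0.997599416981513}
scene {'vertical_fov': 46.8153116245168, 'cx': 272.37688180249705, 'cy': 207.56872905359978, 'k1': -0.123573150166077, 'xyz': array([1798.97530425, -465.09120559,  984.64216577]), 'attitude': array([-0.39629895,  0.72028309,  0.4976057 , -0.27663693])}
top {'vertical_fov': 49.649447594767544, 'cx': 277.78647738120054, 'cy': 199.58572100294003, 'k1': 0.011956246199039235, 'xyz': array([ 449.96164891,  -22.76370857, 1342.93623467]), 'attitude': array([-0.03742223,  0.70883841, -0.70363521,  0.03232934])}
wrist {'vertical_fov': 71.93729388899963, 'cx': 285.20070112036194, 'cy': 208.1341591394138, 'k1': -0.00475024602112613, 'xyz': array([ 282.93465449, -451.45739032,  374.04648328]), 'attitude': array([ 0.13662465,  0.82278144, -0.54419601, -0.09063728])}
```

Run:
```python
import cv2
a=cv2.imread("pics/top0.png"); cv2.imwrite("pics/top0b.png",cv2.resize(a,(784,588),interpolation=cv2.INTER_CUBIC))
a=cv2.imread("pics/scene0.png"); cv2.imwrite("pics/scene0b.png",cv2.resize(a,(784,588),interpolation=cv2.INTER_CUBIC))
```

```text
(no output)
```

View pics/top0b.png

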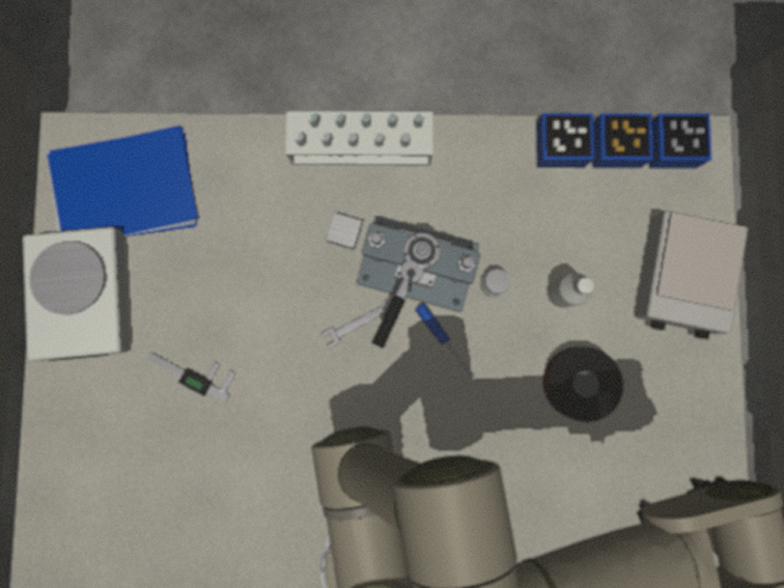

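View pics/scene0b.png

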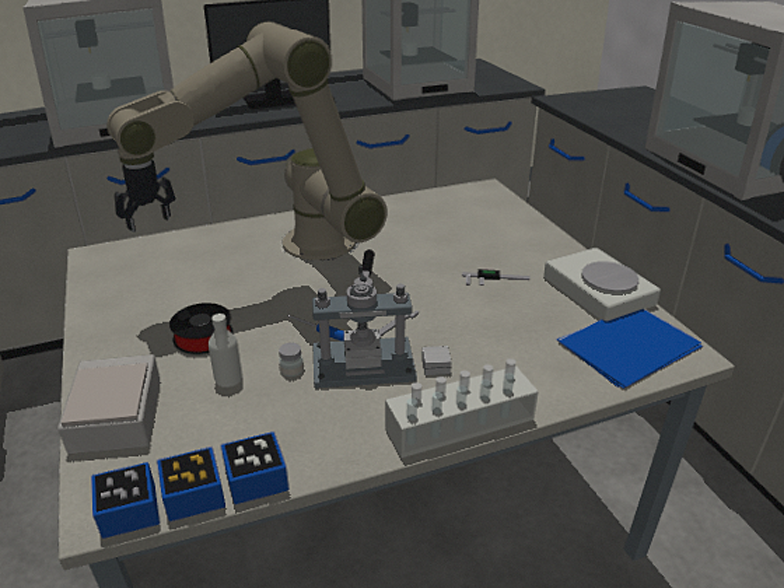

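The top view shows the press with its spindle head at (422,250), pillar nuts at (376,238) and (467,262), and the grip running from (403,296) to (378,345). The screwdriver and wrench lie beneath it.

```bash
cat > h.py <<'E'
import numpy as np, cv2, pickle
from scipy.spatial.transform import Rotation as R
def rot(q): return R.from_quat(np.r_[q[1:],q[0]])
def f(c): return c["color"].shape[0]/2/np.tan(np.radians(c["vertical_fov"]/2))
def ray(c,u,v):
    K=np.array([[f(c),0,c["cx"]],[0,f(c),c["cy"]],[0,0,1]])
    p=cv2.undistortPoints(np.array([[[u,v]]],float),K,np.array([c["k1"],0,0,0.]))[0,0]
    return rot(c["attitude"]).apply([p[0],p[1],1])
def at(c,u,v,z):
    d=ray(c,u,v); o=np.array(c["xyz"]); return o+d*(z-o[2])/d[2]
def px(c,P):
    q=rot(c["attitude"]).inv().apply(np.array(P)-c["xyz"]); q=q[:2]/q[2]; q=q*(1+c["k1"]*(q@q))
    return q*f(c)+[c["cx"],c["cy"]]
E
python3 - <<'E'
from h import *
from rig import eyes
c=eyes.capture("top"); s=560/784
for n,u,v,z in [("head",422,250,205),("pL",376,238,210),("pR",467,262,210),("gin",403,296,190),("gout",379,344,190),("tabish",402,292,212)]:
    print(n,at(c,u*s,v*s,z).round(1))
E
```

```text
head [616.4 -73.5 205. ]
pL [637.    9.7 210. ]
pR [ 594.5 -154.1  210. ]
gin [534.  -39.9 190. ]
gout [446.8   3.  190. ]
tabish [539.5 -37.7 212. ]
```

Emit:
move_arm(
  rows=[
    [[-15, -22, -2, -1.0, -1], [-40, -60, -4, -2.6, -1], [-70, -105, -6, -4.2, -1], [-100, -150, -8, -5.9, -1], [-130, -195, -10, -7.6, -1], [-160, -240, -12, -9.3, -1], [-190, -285, -14, -11, -1], [-220, -330, -16, -12.7, -1], [-250, -375, -18, -14.4, -1], [-275, -415, -20, -16.1, -1], [-295, -443, -21, -17.8, -1], [-304, -457, -21, -19.5, -1]],
  ],
  squeeze=20,
)

```text
time_s: 1.7
eef_pos: [507.6, -22.9, 260.1]
ee_rot: [-0.001, 0.905, 0.426, 0.0]
force: [0.6, -0.1, 0.2]
grip_width: -0.001
```

Emit:
move_arm(
  rows=[
    [[0, 0, 0, -1.3, -1], [0, 0, 0, -2.6, -1], [0, 0, 0, -2.6, -1]],
  ],
)

```text
time_s: 2.08
eef_pos: [507.5, -22.9, 259.9]
ee_rot: [-0.001, 0.839, 0.545, -0.0]
force: [-0.4, -0.6, 0.3]
grip_width: 0.001
```

```bash
cat > look.py <<'E'
import sys
from h import *
from rig import eyes, sense
n=sys.argv[1]; c=eyes.capture("wrist"); pickle.dump(c,open(f"pics/{n}.pkl","wb"))
cv2.imwrite(f"pics/{n}.png",cv2.resize(c["color"],(784,588),interpolation=cv2.INTER_CUBIC))
s=sense(); x=rot(s["ee_rot"]).as_matrix(); print(s["time_s"],s["eef_pos"].round(1),"xang",np.degrees(np.arctan2(x[1,0],x[0,0])).round(1),s["force"].round(2),s["joints"].round(2))
E
python3 look.py w1
```

```text
2.125 [507.5 -22.9 260. ] xang 65.9 [-0.41 -0.57 -1.23] [-0.28  0.26  1.51  0.    1.37 -1.43]
```

View pics/w1.png

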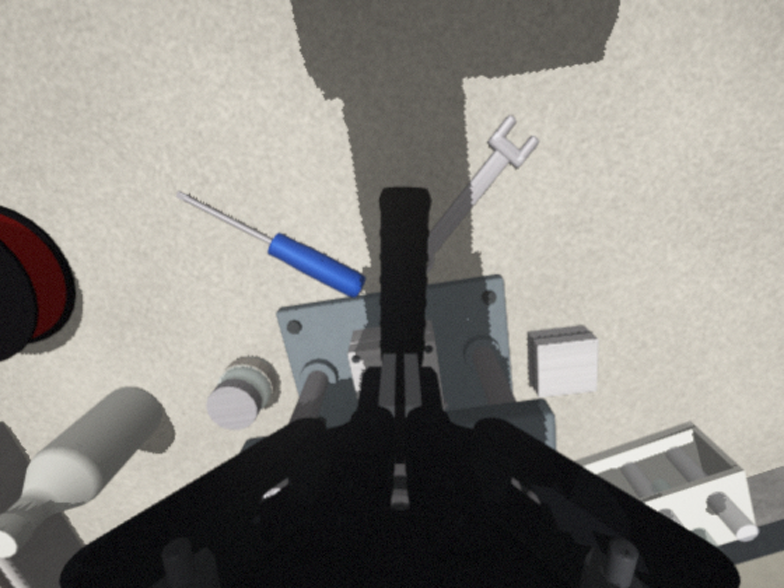

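The wrist view shows the grip upright at column 405, so the handle direction is right. The closed gripper hides the lever, so I'll shift inwards and look from further out.

Emit:
move_arm(
  rows=[
    [[0, 20, 0, 0, -1], [0, 55, 0, 0, -1], [0, 90, 0, 0, -1], [0, 100, 0, 0, -1], [0, 100, 0, 0, -1]],
  ],
)

```text
time_s: 2.75
eef_pos: [598.5, -63.7, 259.5]
ee_rot: [-0.001, 0.84, 0.543, -0.0]
force: [0.6, 0.4, 0.1]
grip_width: 0.004
```

```bash
python3 look.py w2
```

```text
2.8 [598.2 -63.4 259.8] xang 65.9 [-0.33  0.25  0.28] [-0.3   0.47  1.21  0.    1.46 -1.45]
```

View pics/w2.png

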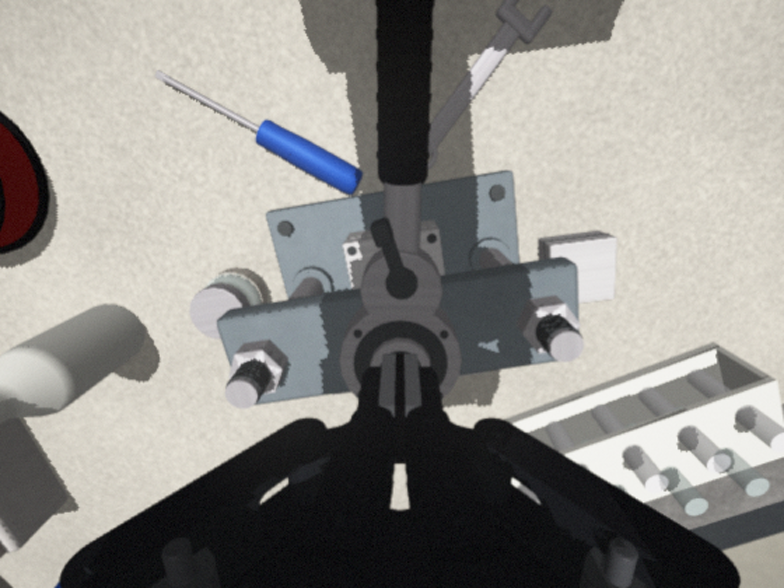

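The lever is clear now: its pin is at (402,284) and the dark tab at about (381,230), leaning to the counter-clockwise (left) side. The grip's centre line runs from (404,180) upwards.

Run:
```python
from h import *
c=pickle.load(open("pics/w2.pkl","rb")); s=560/784
x=np.radians(65.9); X=np.array([np.cos(x),np.sin(x)]); Y=np.array([np.sin(x),-np.cos(x)]); T=np.array([598.2,-63.4])
for n,u,v,z in [("pin",402,284,205),("tabtop",381,228,221),("gripin",404,182,190),("gripfar",405,20,190),("pL",565,345,210),("pR",243,392,210),("head",400,355,202)]:
    p=at(c,u*s,v*s,z); d=p[:2]-T; print(n,p.round(1),"tool x,y:",(d@X).round(1),(d@Y).round(1))
```

```text
pin [579.6 -54.3 205. ] tool x,y: 0.7 -20.7
tabtop [548.  -50.3 221. ] tool x,y: -8.5 -51.1
gripin [536.5 -34.  190. ] tool x,y: 1.7 -68.3
gripfar [474.2  -5.8 190. ] tool x,y: 1.9 -136.7
pL [641.3   8.2 210. ] tool x,y: 83.0 10.1
pR [ 598.3 -154.5  210. ] tool x,y: -83.1 37.3
head [616.2 -71.8 202. ] tool x,y: -0.3 19.8
```

Emit:
move_arm(
  rows=[
    [[-20, -25, 0, 0, -1], [-38, -50, 0, 0, -1], [-38, -50, 20, 0, -1], [-38, -50, 40, 0, -1], [-38, -50, 44, 0, -1], [-38, -50, 44, 0, -1]],
  ],
)

```text
time_s: 3.55
eef_pos: [536.8, -77.4, 216.6]
ee_rot: [-0.001, 0.839, 0.544, 0.0]
force: [0.4, 0.5, 0.2]
grip_width: -0.002
```

Emit:
move_arm(
  rows=[
    [[4, 0, 0, 0, -1], [8, 0, 0, 0, -1], [12, 0, 0, 0, -1], [16, 0, 0, 0, -1]],
  ],
)

```text
time_s: 4.05
eef_pos: [543.4, -62.6, 216.6]
ee_rot: [-0.001, 0.839, 0.544, -0.0]
force: [-1.2, -0.2, 0.5]
grip_width: 0.002
```

```bash
python3 look.py w3
```

```text
4.1 [543.5 -62.2 216.5] xang 65.9 [-1.44 -0.69  0.53] [-0.33  0.38  1.47  0.    1.3  -1.48]
```

View pics/w3.png

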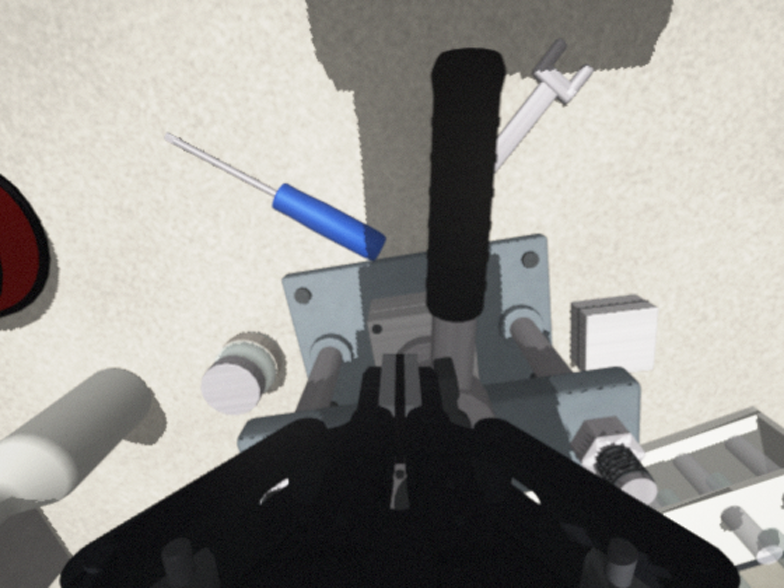

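The fingers hide the lever here. The force suggests first contact, so I'll carry on with the push.

Emit:
move_arm(
  rows=[
    [[3, 0, 0, 0, -1], [6, 0, 0, 0, -1], [9, 0, 0, 0, -1]],
  ],
)

```text
time_s: 4.47
eef_pos: [547.4, -53.7, 216.5]
ee_rot: [-0.001, 0.839, 0.544, 0.0]
force: [0.1, -0.6, -0.6]
grip_width: -0.002
```

Emit:
move_arm(
  rows=[
    [[2, 0, 0, 0, -1], [4, 0, 0, 0, -1]],
  ],
)

```text
time_s: 4.72
eef_pos: [549.0, -50.4, 216.5]
ee_rot: [-0.0, 0.839, 0.544, -0.0]
force: [-1.7, -3.2, 0.5]
grip_width: -0.003
```

Emit:
move_arm(
  rows=[
    [[2, 0, 0, 0, -1], [3, 0, 0, 0, -1]],
  ],
)

```text
time_s: 4.97
eef_pos: [550.3, -47.8, 216.5]
ee_rot: [-0.0, 0.839, 0.544, -0.0]
force: [-0.6, -3.4, -0.4]
grip_width: 0.001
```

Force has risen to about 3.6 N, which matches the lever on its stop and starting to swing the handle. I'll back off, rise and look.

Emit:
move_arm(
  rows=[
    [[-10, 0, 0, 0, -1], [-10, 0, -20, 0, -1], [-8, 10, -44, 0, -1], [6, 45, -44, 0, -1], [6, 50, -44, 0, -1], [6, 50, -44, 0, -1]],
  ],
)

```text
time_s: 5.72
eef_pos: [598.0, -63.0, 260.0]
ee_rot: [-0.001, 0.839, 0.544, -0.001]
force: [-0.1, -0.2, -0.3]
grip_width: 0.002
```

```bash
python3 look.py w4
```

```text
5.775 [597.8 -62.9 260.3] xang 65.9 [0.72 0.52 0.01] [-0.3   0.47  1.21 -0.    1.46 -1.45]
```

View pics/w4.png

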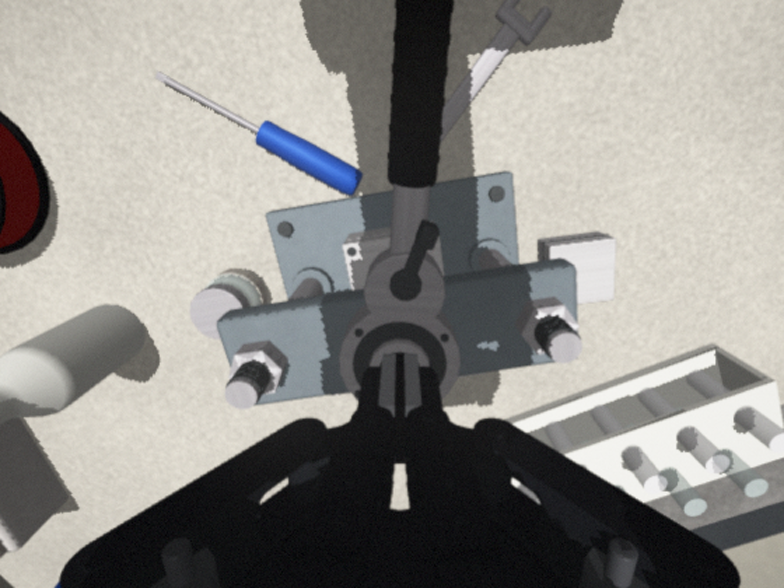

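The lever now leans to the clockwise side, with its tab at (428,232) and pin at (406,285), so it is flipped. The handle has swung slightly clockwise with it. Next I'll plan the grasp and the arcs.

```bash
cat > plan.py <<'E'
from h import *
from rig import sense
H=np.array([620.,-73.]); F=165.5  # head, press front direction (deg)
def tgt(a,r,z):
    d=np.radians(F+a); return np.r_[H+r*np.array([np.cos(d),np.sin(d)]),z], F+a-90
def rows(angs,r=140,z=None):
    s=sense(); M=rot(s["ee_rot"]).as_matrix(); p=s["eef_pos"]; xa=np.degrees(np.arctan2(M[1,0],M[0,0]))
    print("t",s["time_s"],"pos",p.round(1),"xang",xa.round(1),"handle here",round(xa+90-F,1),"q6",s["joints"][5].round(2))
    out=[]
    for a in angs:
        P,ta=tgt(a,r,p[2] if z is None else z); d=M.T@(P-p)
        w=(ta-xa+180)%360-180
        out.append([*d.round(1),round(-w/6,2)])
    return out
E
python3 - <<'E'
from plan import *
c=pickle.load(open("pics/w4.pkl","rb")); s=560/784
p=at(c,412*s,184*s,190); q=at(c,422*s,20*s,190); print(p,q)
for a in (p,q): d=a[:2]-H; print(np.degrees(np.arctan2(d[1],d[0])),np.hypot(*d))
d=(q-p)[:2]; A=np.degrees(np.arctan2(d[1],d[0]));print(A, A-F)
c2=pickle.load(open("pics/w2.pkl","rb"))
a=152.8-F; print(rows([a],z=255),rows([a],z=181))
E
```

```text
[538.42644177 -30.10398627 190.        ] [476.49001357   1.67355618 190.        ]
152.26205497391385 92.16459947306019
152.5103714561834 161.77532629571633
152.83913374321264 -12.660866256787358
t 5.775 pos [597.8 -62.9 260.3] xang 65.9 handle here -9.6 q6 -1.45
t 5.775 pos [597.8 -62.9 260.3] xang 65.9 handle here -9.6 q6 -1.45
[[np.float64(7.3), np.float64(-115.4), np.float64(5.5), np.float64(0.51)]] [[np.float64(7.3), np.float64(-115.3), np.float64(79.5), np.float64(0.51)]]
```

Emit:
move_arm(
  rows=[
    [[3, -40, 0, 0.2, 0], [8, -90, 2, 0.6, 0], [8, -115, 5, 0.6, 0], [8, -115, 5, 0.6, 0], [8, -115, 35, 0.6, 0], [8, -115, 65, 0.6, 0], [8, -115, 79, 0.6, 0], [8, -115, 79, 0.6, -0.3], [8, -115, 79, 0.6, -0.3], [8, -115, 79, 0.6, -0.3]],
  ],
)

```text
time_s: 7.02
eef_pos: [496.4, -8.6, 182.4]
ee_rot: [0.0, 0.856, 0.517, 0.0]
force: [0.0, -0.0, -0.2]
grip_width: 0.351
```

```bash
python3 look.py w5
python3 - <<'E'
from plan import *
a=-13.1
L=rows(np.arange(a,62.1,7.5)); L.append(rows([62])[0])
for r in L: print(*r)
s=sense(); print(s["force"],s["wrist_torque"],s["grip_width"])
E
```

```text
7.075 [496.3  -8.5 182.2] xang 62.3 [-0.3  -0.44 -0.68] [-0.25  0.3   1.67  0.    1.17 -1.34]
t 7.075 pos [496.3  -8.5 182.2] xang 62.3 handle here -13.2 q6 -1.34
t 7.075 pos [496.3  -8.5 182.2] xang 62.3 handle here -13.2 q6 -1.34
0.2 -0.5 0.0 -0.02
-18.1 0.7 0.0 -1.27
-36.0 4.3 -0.0 -2.52
-53.4 10.3 -0.0 -3.77
-69.8 18.4 -0.0 -5.02
-85.0 28.6 -0.0 -6.27
-98.7 40.7 -0.0 -7.52
-110.8 54.5 -0.0 -8.77
-120.9 69.8 -0.0 -10.02
-129.0 86.2 -0.0 -11.27
-134.8 103.6 -0.0 -12.52
-134.9 103.8 -0.0 -12.54
[-0.29913215 -0.43972896 -0.6831673 ] [-0.02119476  0.00428188  0.01097908] 0.34392280914865886
```

View pics/w5.png

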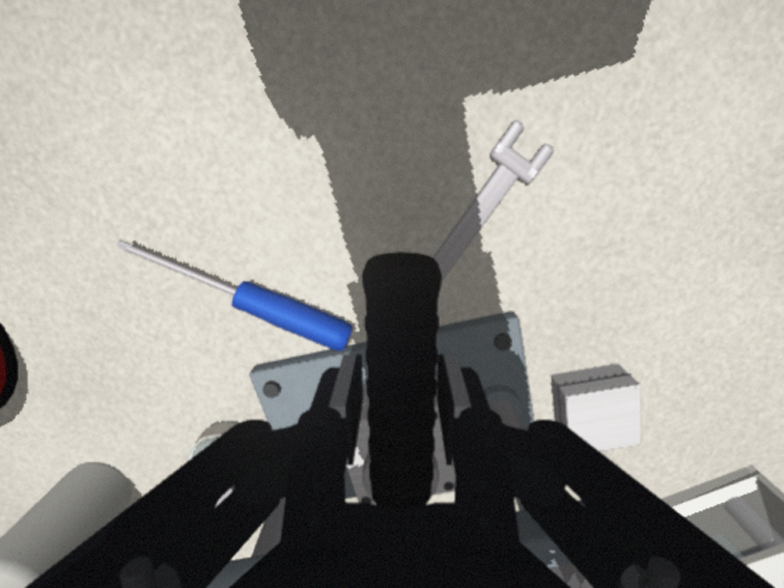

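The bar sits centred between the open fingers, seen at columns 370 to 438 with equal gaps either side. Next is the counter-clockwise swing back (ratcheting).

Emit:
move_arm(
  rows=[
    [[-18, 1, 0, -1.25, -0.3], [-36, 4, 0, -2.5, -0.3], [-53, 10, 0, -3.8, -0.3], [-70, 18, 0, -5, -0.3], [-85, 29, 0, -6.3, -0.3], [-99, 41, 0, -7.5, -0.3], [-111, 55, 0, -8.8, -0.3], [-121, 70, 0, -10, -0.3], [-129, 86, 0, -11.3, -0.3], [-135, 103, 0, -12.5, -0.3], [-135, 103, 0, -12.5, -0.3]],
  ],
)

```text
time_s: 8.45
eef_pos: [530.7, -165.7, 182.0]
ee_rot: [-0.001, 0.373, 0.928, -0.007]
force: [-0.9, 0.3, 0.3]
grip_width: 0.352
```

Run:
```python
from plan import *
a=62
for r in rows(np.arange(62,-62,-6)): print(*r)
s=sense(); print(s["force"],s["wrist_torque"],s["grip_width"])
```

```text
t 8.45 pos [ 530.7 -165.7  182. ] xang 136.2 handle here 60.7 q6 -2.88
-3.4 -11.2 0.2 -0.21
11.2 -10.8 0.1 0.79
25.7 -8.8 0.0 1.79
40.0 -5.3 -0.1 2.79
53.8 -0.4 -0.2 3.79
67.0 6.0 -0.4 4.79
79.4 13.7 -0.5 5.79
91.0 22.6 -0.7 6.79
101.6 32.8 -0.9 7.79
111.1 44.0 -1.0 8.79
119.3 56.1 -1.2 9.79
126.3 69.0 -1.4 10.79
131.8 82.5 -1.7 11.79
135.9 96.6 -1.9 12.79
138.6 111.0 -2.1 13.79
139.6 125.6 -2.3 14.79
139.2 140.3 -2.5 15.79
137.2 154.8 -2.7 16.79
133.8 169.0 -2.8 17.79
128.8 182.8 -3.0 18.79
122.5 196.0 -3.2 19.79
[-0.85638016  0.28611477  0.34607988] [-0.02037354  0.03170381 -0.00329223] 0.3522287554519449
```

Joint 6 is right at its limit here, so I'll keep later back-swings to about 50° at most. Starting the driving stroke in short segments so I can read force as it goes.

Emit:
move_arm(
  rows=[
    [[11, -9, 0, 0.8, -0.3], [26, -8, 0, 1.8, -0.3], [40, -5, 0, 2.8, -0.3], [54, 0, 0, 3.8, -0.3]],
  ],
)

```text
time_s: 8.95
eef_pos: [491.9, -128.8, 182.6]
ee_rot: [0.003, 0.55, 0.835, -0.007]
force: [5.6, -3.8, 0.5]
grip_width: 0.348
```

Emit:
move_arm(
  rows=[
    [[14.6, 0.8, 0, 1, -0.3], [29, 3, 0, 2, -0.3], [43, 7, 0, 3, -0.3]],
  ],
)

```text
time_s: 9.32
eef_pos: [480.9, -87.1, 182.8]
ee_rot: [0.005, 0.675, 0.737, -0.007]
force: [-1.1, -6.1, 3.0]
grip_width: 0.354
```

Emit:
move_arm(
  rows=[
    [[14.6, 0.8, 0, 1, -0.3], [29, 3, 0, 2, -0.3], [43, 7, 0, 3, -0.3]],
  ],
)

```text
time_s: 9.7
eef_pos: [483.4, -44.0, 182.7]
ee_rot: [0.007, 0.783, 0.622, -0.007]
force: [-1.7, -5.1, 3.0]
grip_width: 0.347
```

```bash
cat > st.py <<'E'
from plan import *
s=sense(); p=s["eef_pos"]; d=p[:2]-H; a=np.degrees(np.arctan2(d[1],d[0])); M=rot(s["ee_rot"]).as_matrix()
print("t",s["time_s"],"a",((a-F+180)%360-180).round(1),"r",np.hypot(*d).round(1),"z",p[2].round(1),"F tool",(M.T@s["force"]).round(2),"torque",(M.T@s["wrist_torque"]).round(3),"q6",s["joints"][5].round(2))
E
python3 st.py
python3 - <<'E'
from plan import *
for r in rows(np.arange(18,-62,-6)): print(*r)
E
```

```text
t 9.7 a 2.5 r 139.6 z 182.7 F tool [-5.42 -0.44 -2.89] torque [ 0.18  -1.003  0.014] q6 -1.66
t 9.7 pos [483.4 -44.  182.7] xang 76.9 handle here 1.4 q6 -1.66
-37.2 5.5 0.7 -2.77
-23.0 2.0 0.5 -1.77
-8.5 0.0 0.2 -0.77
6.2 -0.4 -0.1 0.23
20.8 0.7 -0.4 1.23
35.2 3.4 -0.7 2.23
49.3 7.5 -0.9 3.23
62.8 13.1 -1.2 4.23
75.7 20.0 -1.4 5.23
87.8 28.3 -1.6 6.23
99.0 37.8 -1.8 7.23
109.1 48.4 -2.0 8.23
118.0 60.0 -2.1 9.23
125.7 72.5 -2.2 10.23
```

Emit:
move_arm(
  rows=[
    [[14.6, 0.8, 0, 1, -0.3], [29, 3, 0, 2, -0.3]],
  ],
)

```text
time_s: 9.95
eef_pos: [492.3, -16.8, 182.7]
ee_rot: [0.009, 0.845, 0.535, -0.006]
force: [-2.2, -5.4, 3.8]
grip_width: 0.354
```

```bash
python3 st.py
```

```text
t 9.95 a -9.2 r 139.5 z 182.7 F tool [-5.89  0.35 -3.7 ] torque [ 0.021 -1.043 -0.028] q6 -1.38
```

Emit:
move_arm(
  rows=[
    [[14.6, 0.8, 0, 1, -0.3], [29, 3, 0, 2, -0.3]],
  ],
)

```text
time_s: 10.2
eef_pos: [506.5, 7.9, 182.6]
ee_rot: [0.01, 0.897, 0.442, -0.006]
force: [-4.9, -4.5, 3.5]
grip_width: 0.355
```

```bash
python3 st.py
```

```text
t 10.2 a -21.0 r 139.3 z 182.6 F tool [-6.64 -1.07 -3.41] torque [ 0.02  -1.078 -0.061] q6 -1.11
```

Emit:
move_arm(
  rows=[
    [[14.6, 0.8, 0, 1, -0.3], [29, 3, 0, 2, -0.3]],
  ],
)

```text
time_s: 10.45
eef_pos: [525.6, 29.0, 182.5]
ee_rot: [0.011, 0.939, 0.345, -0.006]
force: [-5.4, -3.4, 4.1]
grip_width: 0.349
```

```bash
python3 st.py
```

```text
t 10.45 a -32.7 r 139.0 z 182.5 F tool [-6.35 -0.82 -4.01] torque [ 0.06  -1.082 -0.092] q6 -0.85
```

Emit:
move_arm(
  rows=[
    [[14.6, 0.8, 0, 1, -0.3], [29, 3, 0, 2, -0.3]],
  ],
)

```text
time_s: 10.7
eef_pos: [548.4, 45.6, 182.4]
ee_rot: [0.011, 0.97, 0.243, -0.006]
force: [-6.8, -2.7, 4.2]
grip_width: 0.351
```

```bash
python3 st.py
```

```text
t 10.7 a -44.4 r 138.5 z 182.4 F tool [-7.34 -0.76 -4.13] torque [ 0.17  -1.055 -0.067] q6 -0.6
```

Emit:
move_arm(
  rows=[
    [[14.6, 0.8, 0, 1, -0.3], [29, 3, 0, 2, -0.3]],
  ],
)

```text
time_s: 10.95
eef_pos: [574.1, 57.0, 182.1]
ee_rot: [0.011, 0.99, 0.139, -0.007]
force: [-6.4, 0.1, 3.4]
grip_width: 0.351
```

```bash
python3 st.py
python3 - <<'E'
from plan import *
for r in rows(np.arange(-56,53,9),r=140,z=182): print(*r)
E
```

```text
t 10.95 a -56.1 r 137.9 z 182.1 F tool [-6.22 -1.76 -3.29] torque [ 0.336 -1.087 -0.071] q6 -0.36
t 10.95 pos [574.1  57.  182.1] xang 16.0 handle here -59.5 q6 -0.36
-0.3 -2.1 0.1 -0.59
-22.1 0.9 0.5 -2.09
-43.1 7.4 1.0 -3.59
-62.8 17.0 1.5 -5.09
-80.8 29.6 2.1 -6.59
-96.6 44.9 2.6 -8.09
-109.8 62.4 3.2 -9.59
-120.1 81.8 3.8 -11.09
-127.2 102.6 4.3 -12.59
-131.0 124.2 4.8 -14.09
-131.4 146.2 5.3 -15.59
-128.4 167.9 5.7 -17.09
-121.9 188.9 6.0 -18.59
```

Force stayed at the free level (wrist moment about 1.0–1.1 N m), so the foot isn't bearing yet. Swinging back for a second stroke.

Emit:
move_arm(
  rows=[
    [[-22, 1, 0.5, -2, -0.3], [-43, 7, 1, -3.5, -0.3], [-63, 17, 1.5, -5, -0.3], [-81, 30, 2, -6.5, -0.3], [-97, 45, 2.5, -8, -0.3], [-110, 62, 3, -9.5, -0.3], [-120, 82, 4, -11, -0.3], [-127, 103, 4.5, -12.5, -0.3], [-131, 124, 5, -14, -0.3], [-131, 146, 5.5, -15.5, -0.3], [-128, 168, 6, -17, -0.3], [-124, 183, 6, -18.1, -0.3]],
  ],
)

```text
time_s: 12.45
eef_pos: [504.8, -153.4, 182.0]
ee_rot: [0.001, 0.463, 0.886, -0.013]
force: [0.5, 3.3, 0.4]
grip_width: 0.35
```

```bash
python3 st.py
python3 - <<'E'
from plan import *
for r in rows(np.arange(44,0,-6),r=140,z=182): print(*r)
E
```

```text
t 12.45 a 49.4 r 140.4 z 182.0 F tool [ 2.36  2.3  -0.48] torque [-0.238  0.321  0.029] q6 -2.67
t 12.45 pos [ 504.8 -153.4  182. ] xang 124.8 handle here 49.3 q6 -2.67
13.2 1.0 -0.2 0.89
27.7 3.2 -0.4 1.89
41.9 6.8 -0.7 2.89
55.6 11.9 -1.0 3.89
68.8 18.4 -1.3 4.89
81.2 26.2 -1.6 5.89
92.6 35.3 -2.0 6.89
103.1 45.5 -2.4 7.89
```

Emit:
move_arm(
  rows=[
    [[13, 1, 0, 0.9, -0.3], [28, 3, 0, 1.9, -0.3], [42, 7, -0.5, 2.9, -0.3]],
  ],
)

```text
time_s: 12.82
eef_pos: [486.0, -115.4, 182.1]
ee_rot: [0.004, 0.593, 0.805, -0.013]
force: [1.0, -5.2, -2.3]
grip_width: 0.347
```

```bash
python3 st.py
```

```text
t 12.825 a 32.1 r 140.6 z 182.1 F tool [-5.25 -0.54  2.39] torque [ 0.029 -0.968 -0.018] q6 -2.31
```

Emit:
move_arm(
  rows=[
    [[14.6, 0.8, 0, 1, -0.3], [29, 3, 0, 2, -0.3]],
  ],
)

```text
time_s: 13.08
eef_pos: [480.0, -87.3, 182.1]
ee_rot: [0.007, 0.675, 0.737, -0.013]
force: [2.4, -6.3, 1.1]
grip_width: 0.352
```

```bash
python3 st.py
```

```text
t 13.075 a 20.3 r 140.8 z 182.1 F tool [-6.54  1.88 -0.98] torque [-0.203 -0.897 -0.071] q6 -2.05
```

Emit:
move_arm(
  rows=[
    [[14.6, 0.8, 0, 1, -0.3], [29, 3, 0, 2, -0.3]],
  ],
)

```text
time_s: 13.32
eef_pos: [480.1, -58.6, 182.0]
ee_rot: [0.009, 0.75, 0.661, -0.012]
force: [0.0, -6.1, 3.5]
grip_width: 0.348
```

```bash
python3 st.py
```

```text
t 13.325 a 8.6 r 140.7 z 182.0 F tool [-6.15  0.77 -3.34] torque [-0.022 -1.005 -0.04 ] q6 -1.78
```

Emit:
move_arm(
  rows=[
    [[14.6, 0.8, 0, 1, -0.3], [29, 3, 0, 2, -0.3]],
  ],
)

```text
time_s: 13.58
eef_pos: [486.2, -30.6, 181.9]
ee_rot: [0.012, 0.816, 0.578, -0.012]
force: [-2.4, -6.5, 5.1]
grip_width: 0.346
```

```bash
python3 st.py
```

```text
t 13.575 a -3.1 r 140.4 z 181.9 F tool [-7.06 -0.05 -4.83] torque [-0.013 -1.086 -0.105] q6 -1.51
```

Emit:
move_arm(
  rows=[
    [[14.6, 0.8, 0, 1, -0.3], [29, 3, 0, 2, -0.3]],
  ],
)

```text
time_s: 13.82
eef_pos: [497.8, -4.6, 181.7]
ee_rot: [0.014, 0.872, 0.488, -0.011]
force: [-3.8, -5.9, 4.0]
grip_width: 0.352
```

```bash
python3 st.py
```

```text
t 13.825 a -14.7 r 140.0 z 181.7 F tool [-7.17 -0.12 -3.73] torque [-0.052 -1.213 -0.057] q6 -1.23
```

Emit:
move_arm(
  rows=[
    [[14.6, 0.8, 0, 1, -0.3], [29, 3, 0, 2, -0.3]],
  ],
)

```text
time_s: 14.08
eef_pos: [514.5, 18.2, 181.3]
ee_rot: [0.015, 0.919, 0.393, -0.011]
force: [-6.1, -6.0, 5.6]
grip_width: 0.35
```

```bash
python3 st.py
```

```text
t 14.075 a -26.4 r 139.4 z 181.3 F tool [-8.69 -0.14 -5.35] torque [ 0.099 -1.28  -0.015] q6 -0.97
```

The foot is bearing: wrist moment went from about 1.0 to 1.09, 1.21 and 1.28 N m, with onset near a = 0 to +2°. I'll go on more slowly in 6° steps.

Emit:
move_arm(
  rows=[
    [[7.3, 0.2, 0, 0.5, -0.3], [14.6, 0.8, 0, 1, -0.3]],
  ],
)

```text
time_s: 14.32
eef_pos: [523.9, 27.8, 181.2]
ee_rot: [0.016, 0.939, 0.344, -0.011]
force: [-6.6, -3.8, 4.5]
grip_width: 0.352
```

```bash
python3 st.py
```

```text
t 14.325 a -31.9 r 139.2 z 181.2 F tool [-7.62 -1.27 -4.3 ] torque [ 0.252 -1.341 -0.116] q6 -0.84
```

Emit:
move_arm(
  rows=[
    [[7.3, 0.2, 0, 0.5, -0.3], [14.6, 0.8, 0, 1, -0.3]],
  ],
)

```text
time_s: 14.58
eef_pos: [534.1, 36.2, 181.2]
ee_rot: [0.017, 0.956, 0.293, -0.012]
force: [-7.9, -3.9, 4.3]
grip_width: 0.353
```

```bash
python3 st.py
```

```text
t 14.575 a -37.3 r 138.9 z 181.2 F tool [-8.85 -1.05 -4.01] torque [ 0.218 -1.373 -0.062] q6 -0.71
```

Emit:
move_arm(
  rows=[
    [[7.3, 0.2, 0, 0.5, -0.3], [15, 0.8, 0, 1, -0.3], [20, 1.4, 0, 1.4, -0.3]],
  ],
)

```text
time_s: 14.95
eef_pos: [549.8, 46.2, 180.9]
ee_rot: [0.017, 0.975, 0.222, -0.012]
force: [-8.9, -2.5, 4.1]
grip_width: 0.353
```

```bash
python3 st.py
```

```text
t 14.95 a -45.0 r 138.3 z 180.9 F tool [-9.26 -1.53 -3.84] torque [ 0.318 -1.491 -0.097] q6 -0.54
```

The pull is now about 2.5 to 2.8 N above free, roughly 280 N. Releasing and lifting clear.

Emit:
move_arm(
  rows=[
    [[-2, 0, 0, 0, 0], [-3, 0, 0, 0, 0], [-3, 0, 0, 0, 0], [-3, 0, -20, 0, 0], [-3, -2, -50, 0, 0], [-3, -2, -80, 0, 0], [-3, -2, -80, 0, 0]],
  ],
)

```text
time_s: 15.82
eef_pos: [548.3, 49.9, 262.9]
ee_rot: [0.018, 0.975, 0.222, -0.01]
force: [0.2, -0.1, -0.2]
grip_width: 0.501
```

Emit:
move_arm(
  rows=[
    [[-5, 40, -20, 0, -0.5], [-5, 85, -20, 0, -1], [-5, 105, -20, 0, -1], [-5, 105, -20, 0, -1], [-5, 105, -20, 0, -1]],
  ],
)

```text
time_s: 16.45
eef_pos: [589.2, -44.9, 285.9]
ee_rot: [0.018, 0.975, 0.223, -0.011]
force: [0.2, 0.7, 0.5]
grip_width: 0.001
```

```bash
python3 look.py w6; python3 st.py
```

```text
16.5 [589.2 -44.8 286.1] xang 25.8 [ 0.   -0.15  0.04] [-0.26  0.44  1.19 -0.04  1.51 -0.7 ]
t 16.5 a -28.0 r 41.7 z 286.1 F tool [-0.06  0.13 -0.03] torque [0.055 0.063 0.02 ] q6 -0.7
```

View pics/w6.png

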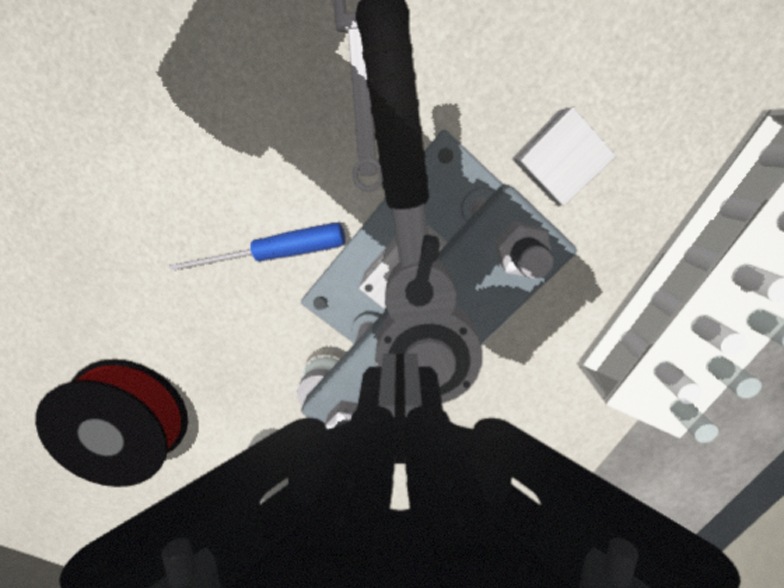

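The handle stands where I left it. The lever tab at (432,242) is clockwise of the bar line through the pin at (419,293), and the robot is clear with the force at zero. Handing in.

```bash
python3 -c "
from rig import ctrl
print(ctrl.finish_job())"
```

```text
the job is handed in; nothing more can be done
None
```

The mould is clamped at an estimated 250–280 N, and I handed the job in at about 16.5 s of the 72 s allowed; the rig gave no verdict. I flipped the direction lever to tighten with the closed fingers, then worked the handle with two driving strokes, the jaws loosely around the grip.

**Clamping force:** I inferred it from the pull and never measured it directly. Over free travel, the wrist moment rose from about 1.07 to 1.49 N m, and the pull from about 6.4 to 9.2 N. That is roughly 2.5–2.8 N more, close to your 2.5 N cue. The foot began to bear about 40–47° of handle swing before the end. Single force readings scattered by about 0.7 N, so I went mainly by the moment.

**Final state:** In the last picture the lever leans to the tightening side and the handle is where I left it. The arm is clear, with the force reading back to zero.

**Less certain:**
- **Mould position:** I only saw one corner of the mould in the wrist pictures and did not measure whether it moved. Nothing but the foot should have touched it.
- **Other things on the bench:** I did not measure them either, but the arm stayed well above them and those in view looked undisturbed.
- **Joint 6 limit:** On the first back-swing joint 6 read -2.88, right at its limit, and the arm stopped short there. I kept the later back-swing to about 50°.

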